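Tally four called cells on a differential counter bank

TASK

The colleague at the microscope is calling white blood cells from a smear: tally them on the bank of coloured counter keys in the order called - purple, yellow, purple again, black - one light press per cell, each key right down with a fingertip and let up again so that it counts once. Leave the green and white keys and everything else on the bench alone, do not strike the keys hard, and do not lift or shift the counter units.

Things in the scene. Friction and masses are not known exactly. Their poses are not given: they have to be found in the camera images.
- purple_top (a point): centre of the top of the purple key, a purple cap 20 mm wide (along the row), 24 mm deep; 72 mm above the table when up. It goes straight down against a spring (about 2 N to start, 4 N at its stop, 7.5 mm down; then the rubber-cushioned cap gives 2 mm more up to 15 N) and springs back up. It counts 6 mm down, so press to the stop.
- purple_wheel (a joint): turn (rad) of the last number wheel in the purple unit's register window, 0 at the start. A ratchet makes each full press one count: 0.56 to 1.1 after the 1st, 1.19 to 1.7 after the 2nd, over 1.81 after the 3rd; it stays there when the key comes up.
- purple_unit: tally unit with the purple key: grey box 86 x 38 mm, about 0.35 kg, loose in the rack. Origin: centre of its underside, 8 mm above the table; z up, x from the key (front, nearer the robot) to the register (rear). Key centre at x = -24 mm, y = 0; key top 64 mm up, register head (x 0 to 43 mm) 52 mm, deck 40 mm.
- yellow_top (a point): centre of the top of the yellow key, a yellow cap 20 mm wide (along the row), 24 mm deep; 72 mm above the table when up. It goes straight down against a spring (about 2 N to start, 4 N at its stop, 7.5 mm down; then the rubber-cushioned cap gives 2 mm more up to 15 N) and springs back up. It counts 6 mm down, so press to the stop.
- yellow_wheel (a joint): turn (rad) of the last number wheel in the yellow unit's register window, 0 at the start. A ratchet makes each full press one count: 0.56 to 1.1 after the 1st, 1.19 to 1.7 after the 2nd, over 1.81 after the 3rd; it stays there when the key comes up.
- yellow_unit: tally unit with the yellow key: grey box 86 x 38 mm, about 0.35 kg, loose in the rack. Origin: centre of its underside, 8 mm above the table; z up, x from the key (front, nearer the robot) to the register (rear). Key centre at x = -24 mm, y = 0; key top 64 mm up, register head (x 0 to 43 mm) 52 mm, deck 40 mm.
- black_top (a point): centre of the top of the black key, a black cap 20 mm wide (along the row), 24 mm deep; 72 mm above the table when up. It goes straight down against a spring (about 2 N to start, 4 N at its stop, 7.5 mm down; then the rubber-cushioned cap gives 2 mm more up to 15 N) and springs back up. It counts 6 mm down, so press to the stop.
- black_wheel (a joint): turn (rad) of the last number wheel in the black unit's register window, 0 at the start. A ratchet makes each full press one count: 0.56 to 1.1 after the 1st, 1.19 to 1.7 after the 2nd, over 1.81 after the 3rd; it stays there when the key comes up.
- black_unit: tally unit with the black key: grey box 86 x 38 mm, about 0.35 kg, loose in the rack. Origin: centre of its underside, 8 mm above the table; z up, x from the key (front, nearer the robot) to the register (rear). Key centre at x = -24 mm, y = 0; key top 64 mm up, register head (x 0 to 43 mm) 52 mm, deck 40 mm.
- green_top (a point): centre of the top of the green key, a green cap 20 mm wide (along the row), 24 mm deep; 72 mm above the table when up. It goes straight down against a spring (about 2 N to start, 4 N at its stop, 7.5 mm down; then the rubber-cushioned cap gives 2 mm more up to 15 N) and springs back up. It counts 6 mm down, so press to the stop.
- green_wheel (a joint): turn (rad) of the last number wheel in the green unit's register window, 0 at the start. A ratchet makes each full press one count: 0.56 to 1.1 after the 1st, 1.19 to 1.7 after the 2nd, over 1.81 after the 3rd; it stays there when the key comes up.
- green_unit: tally unit with the green key: grey box 86 x 38 mm, about 0.35 kg, loose in the rack. Origin: centre of its underside, 8 mm above the table; z up, x from the key (front, nearer the robot) to the register (rear). Key centre at x = -24 mm, y = 0; key top 64 mm up, register head (x 0 to 43 mm) 52 mm, deck 40 mm.
- white_top (a point): centre of the top of the white key, a white cap 20 mm wide (along the row), 24 mm deep; 72 mm above the table when up. It goes straight down against a spring (about 2 N to start, 4 N at its stop, 7.5 mm down; then the rubber-cushioned cap gives 2 mm more up to 15 N) and springs back up. It counts 6 mm down, so press to the stop.
- white_wheel (a joint): turn (rad) of the last number wheel in the white unit's register window, 0 at the start. A ratchet makes each full press one count: 0.56 to 1.1 after the 1st, 1.19 to 1.7 after the 2nd, over 1.81 after the 3rd; it stays there when the key comes up.
- white_unit: tally unit with the white key: grey box 86 x 38 mm, about 0.35 kg, loose in the rack. Origin: centre of its underside, 8 mm above the table; z up, x from the key (front, nearer the robot) to the register (rear). Key centre at x = -24 mm, y = 0; key top 64 mm up, register head (x 0 to 43 mm) 52 mm, deck 40 mm.
- rack: low aluminium rack, 100 x 222 mm, fixed to the table, that holds the five units side by side in one straight row, keys 40 mm apart; which colour stands where varies. Origin on the table under its middle; y runs along the row of units, x from front to rear, z up. Its lips are at most 22 mm high.
- oil_bottle: amber immersion-oil bottle, 28 mm wide, 66 mm high, stands off the +y end of the rack; loose, leave it alone. Origin: centre of its underside.
- specimen_pot: clear specimen pot with orange cap, 48 mm wide, 55 mm high, stands off the -y end of the rack; loose, leave it alone. Origin: centre of its underside.
- marker: white marker pen with blue cap, 130 mm long, 15 mm thick, lies in front of the rack; loose, leave it alone. Origin: centre of its underside.
- slide_box: blue closed slide box, 47 x 98 mm, 31 mm high, lies behind the rack; loose, leave it alone. Origin: centre of its underside.
- cover_box: small white and green cover-glass box, 50 x 50 mm, 22 mm high, lies behind the rack; loose, leave it alone. Origin: centre of its underside.

How it is judged:
By the outcome, as a careful person would: the job done as asked, in the order asked, and still so for the second after the job is handed in, with the robot touching nothing.
It also fails if it takes over 45 s, if anything falls off the work surface, if the arm or the gripper's body presses on something with over 40 N, if the wrist force passes 120 N, or if a joint passes its speed limit or range.

ROBOT

A 7-joint arm with a two-finger parallel gripper is mounted at the origin on the work surface. World frame = base frame: x ahead of the robot, y to its left, z up, the work surface at z = 0. Lengths are in m, angles in rad, forces in N, time in s.
With the tool pointing down it reaches from about 0.4 to 0.85 m from the base axis. Payload 10.4 kg.
Tool frame: the origin (TCP) lies on the centre line of the jaws, within the pads' length; the fingertips stand 22 mm ahead of it and the grasp point (between the pads) lies 3 mm ahead of it; z points along the fingers, y is the line along which they close (so a half turn about z gives the same grasp; the last joint's range is limited). The gripper opens to 87 mm and grips with 3 to 60 N. Pads are 19 mm wide; open, the fingers measure 117 mm over their backs; the gripper's body (75 mm by 190 mm) begins 51 mm behind the grasp point.
Start: joints at [1.108, 0.332, -0.065, 1.46, 0.022, 1.35, -0.088], TCP at [0.266, -0.566, 0.213] pointing down, gripper open.
Joint ranges: [-2.6, 2.6], [-0.5, 2.12], [-1.47, 1.34], [0.16, 2.42], [-1.27, 4.41], [0.06, 2.06], [-2.6, 2.6]. Speed limits (rad/s): [2.22, 2.22, 2.79, 2.79, 3.14, 3.14, 3.14].

INTERFACE

Orientations are given as a unit quaternion [x, y, z, w].
In Python, from bench import r gives the robot as it stands.
- The arm moves only by the tool jog_arm, called after "Call:" by a JSON object that holds its "api" and its "payload". Schema: {"type":"object","properties":{"deltas":{"type":"string"},"grip_force":{"type":"number"},"only":{"type":"string"},"quiet":{"type":"boolean"},"lines":{"type":"string"}},"required":["deltas"],"additionalProperties":false}. deltas is a string of 1 to 12 rows, one to a line, with the numbers parted by commas; each row has 5 numbers: dx, dy, dz in mm, then a turn about the tool's z in units of 0.25 rad, then the finger opening in m; each row is the pose to reach, as a shift and turn from the pose commanded when the call began, along the tool's axes at that moment; what a row does not reach only later rows make up. A row lasts 1/10 s, in which the tool goes at most 0.05 m and 0.15 rad, less where a joint would pass 70% of its speed; a pose out of reach is approached as far as the arm can. The fingers move at their own pace and stop on an object; grip_force is the grip in N (left out, the last holds). Time passes only in rows, so rows that do not move let the fingers close. The tool returns the time, the measured TCP pose, the force, the opening and the grip force at its end. only (a regular expression) keeps the lines of the reply that match it, lines (a string "A,B") keeps lines A to B, and quiet returns only ok. Input that does not fit is refused with a message, and nothing moves.
- r.read_state(): the state, without advancing time (a new reading comes with each control period).
- r.camera(name): name is "side" or "top"; returns a dict with "img" (480x640x3 uint8, red, green, blue), "fx", "fy", "cx", "cy" (pixels), "k1" (the pictures are not rectified: a ray, as slopes to the right and down, at radius r is drawn at 1 + k1 r^2 times it, then the intrinsics apply), "pose" (4x4, takes a point from camera to world coordinates). Camera axes: x right, y down, z forward; pixel columns grow to the right and rows downward; lengths in m; the calibration is good to about 2 mm. A picture is of the moment at which its call begins. There is no depth.
- r.close_job(): hands the job in; it is judged then, once.
The state is a dict: "time": time; "joint_positions": joint angles; "joint_vel": joint speeds; "joint_torque": joint torques, N m; "ee_pos": TCP position; "eef_rot": TCP orientation; "ft_force": force on the tool from outside, world axes, zero at the start; "torque": the same for the moment, N m; "width": finger opening in m; "grip_force": force on a finger pad.
Only numpy, scipy, OpenCV 4.12 (cv2) and the standard library are available. Lean on these libraries where they do the work, as an engineer would, in place of code of your own. Each camera call takes 0.05 s, during which the arm holds its last target. There are 200 camera calls.

## Working session

There is one attempt and no reset: what is moved stays moved. The work goes in short steps, Python scripts to look and compute and a tool call to move; the robot and the scene stay as the last step left them, time stands still between calls to the robot, and variables do not carry over. Pictures are saved under pics/ and viewed, at most 10 in all, crops included, and the job is handed in when it is done.

```bash
mkdir -p pics; ls
```

Create h.py:
```python
from bench import r
import numpy as np, cv2
def px2w(c,u,v,z):
    K=np.array([[c["fx"],0,c["cx"]],[0,c["fy"],c["cy"]],[0,0,1.]])
    s=np.array([(u-c["cx"])/c["fx"],(v-c["cy"])/c["fy"]]);d=s.copy()
    for _ in range(20): s=d/(1+c["k1"]*(s@s))
    P=np.array(c["pose"]);ray=P[:3,:3]@np.array([*s,1]);o=P[:3,3]
    return o+ray*(z-o[2])/ray[2]
```

Run:
```python
from h import *
import pickle
for n in("top","side"):
    c=r.camera(n);pickle.dump(c,open(n+".pkl","wb"));cv2.imwrite(f"pics/{n}0.png",c["img"][:,:,::-1])
    print(n,c["fx"],c["k1"],np.round(c["pose"],3).tolist())
s=r.read_state();print({k:np.round(s[k],3).tolist() for k in s})
```

```text
bench.py
pics
top 562.2603117480502 -0.07774467525764234 [[-0.016, -0.982, 0.188, 0.377], [-0.999, 0.023, 0.037, 0.018], [-0.04, -0.187, -0.982, 0.92], [0.0, 0.0, 0.0, 1.0]]
side 623.1010499647386 -0.06674762469631125 [[-0.975, -0.173, 0.14, 0.419], [-0.222, 0.74, -0.634, 0.721], [0.006, -0.65, -0.76, 0.898], [0.0, 0.0, 0.0, 1.0]]
{'time': 0.1, 'joint_positions': [1.108, 0.333, -0.065, 1.461, 0.022, 1.35, -0.088], 'joint_vel': [-0.001, -0.001, -0.001, -0.003, 0.003, -0.002, -0.001], 'joint_torque': [0.001, -62.454, 0.025, -39.072, -0.061, 0.036, 0.0], 'ee_pos': [0.266, -0.565, 0.212], 'eef_rot': [0.976, 0.218, -0.0, -0.001], 'ft_force': [0.78, -0.834, 0.108], 'torque': [0.03, -0.055, -0.059], 'grip_force': 0.0, 'width': 0.087}
```

View pics/top0.png

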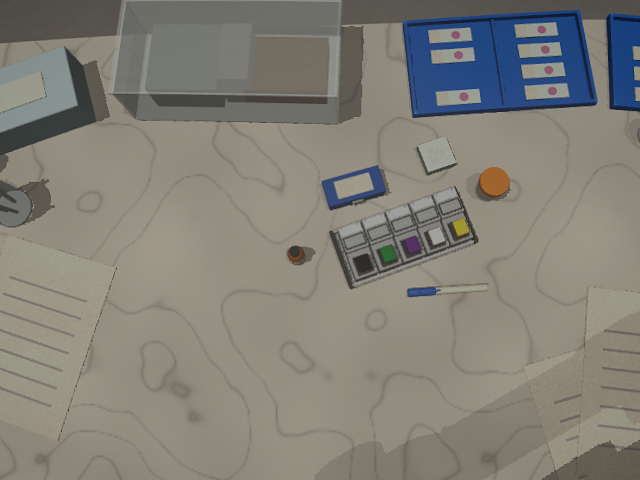

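View pics/side0.png

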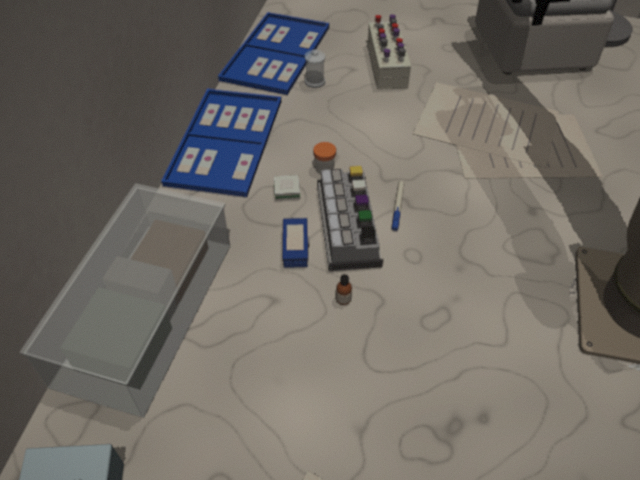

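Top view: keys black ~(363,264), green (388,254), purple (411,245), white (436,237), yellow (461,228). Enlarging both crops for precision.

Run:
```python
from h import *
a=cv2.imread("pics/top0.png")[180:295,325:485];cv2.imwrite("pics/topc.png",cv2.resize(a,None,fx=5,fy=5,interpolation=cv2.INTER_CUBIC))
a=cv2.imread("pics/side0.png")[155:275,310:410];cv2.imwrite("pics/sidec.png",cv2.resize(a,None,fx=5,fy=5,interpolation=cv2.INTER_CUBIC))
```

```text
(no output)
```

View pics/topc.png

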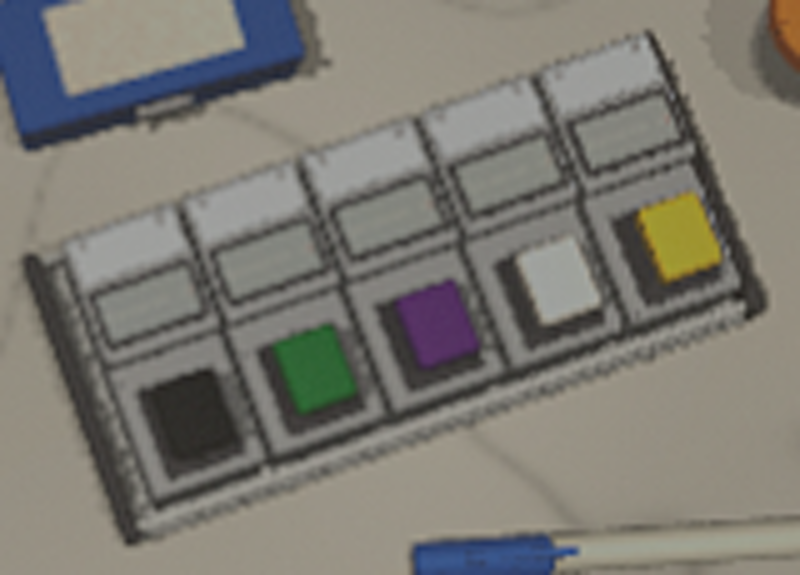

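View pics/sidec.png

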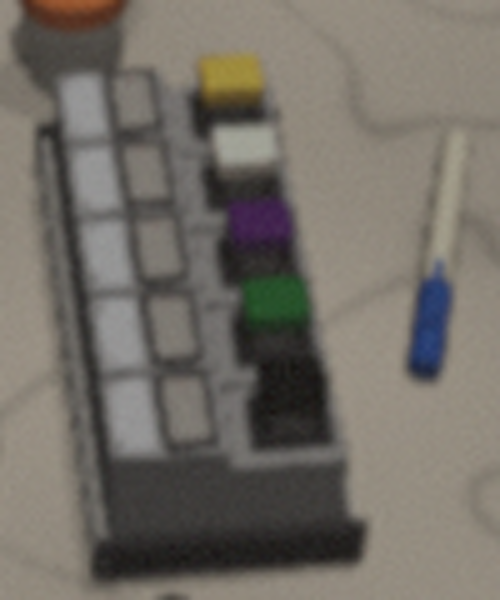

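Caps in the top crop: black (≈197,413), green (316,368), purple (437,324), white (558,281), yellow (679,236). In the side crop: black (292,380), green (276,299), purple (260,220), white (245,148), yellow (231,76).

Create m.py:
```python
from h import *
import pickle
from scipy.spatial.transform import Rotation as R
T=pickle.load(open("top.pkl","rb"));S=pickle.load(open("side.pkl","rb"))
f=lambda o,p:o+(p+.5)/5-.5
names=["black","green","purple","white","yellow"]
tp=[(197,413),(316,368),(437,324),(558,281),(679,236)];sp=[(292,380),(276,299),(260,220),(245,148),(231,76)]
A=np.array([px2w(T,f(325,x),f(180,y),.072)[:2] for x,y in tp])
B=np.array([px2w(S,f(310,x),f(155,y),.072)[:2] for x,y in sp])
def fit(P):
    i=np.arange(5)-2; return P.mean(0),(i[:,None]*P).sum(0)/10
for n,P in(("top",A),("side",B)):
    c,d=fit(P);print(n,np.round(P*1000,1).tolist(),"c",c,"pitch",np.hypot(*d),"dir",np.degrees(np.arctan2(d[1],d[0])))
s=r.read_state();Rm=R.from_quat(s["eef_rot"]).as_matrix();print(np.round(Rm,3).tolist(),s["ee_pos"])
```

```bash
python3 m.py
```

```text
top [[500.6, -10.4], [513.6, -47.0], [526.4, -84.4], [538.8, -122.0], [552.0, -159.8]] c [ 0.52628247 -0.0847404 ] pitch 0.039508689987774265 dir -71.09684027946025
side [[499.2, -7.7], [511.8, -44.9], [524.7, -82.8], [537.2, -118.9], [549.8, -156.7]] c [ 0.52455676 -0.0822166 ] pitch 0.03930108614544396 dir -71.2045850852885
[[0.905, 0.426, -0.001], [0.426, -0.905, 0.001], [-0.0, -0.001, -1.0]] [ 0.26592864 -0.56521322  0.21233424]
```

The manual's scale: shifts go in mm and turns go in units of 0.25 rad. Converting my numbers, -0.27 m is -270, -0.21 m is -210, 0.11 rad is 0.44.

Call:
{"api": "jog_arm", "payload": {"deltas": "40,-30,0,0.08,0\n80,-60,0,0.16,0\n120,-90,0,0.24,0\n160,-120,0,0.32,0\n200,-150,0,0.4,0\n240,-180,0,0.44,0\n280,-210,0,0.44,0\n320,-240,0,0.44,0\n360,-270,20,0.44,0\n400,-300,40,0.44,0\n440,-325,60,0.44,0\n440,-325,70,0.44,0", "grip_force": 20}}

```text
time: 1.3
ee_pos: [0.5272, -0.078, 0.1417]
eef_rot: [0.986, 0.168, 0.0, -0.001]
ft_force: [-0.3, 0.0, -0.5]
width: 0.0025
grip_force: 0.0
```

Call:
{"api": "jog_arm", "payload": {"deltas": "0,0,0,0,0\n0,0,0,0,0\n0,0,0,0,0"}}

```text
time: 1.6
ee_pos: [0.5257, -0.0861, 0.1439]
eef_rot: [0.987, 0.163, 0.0, 0.001]
ft_force: [-0.3, -0.2, -0.1]
width: 0.0003
grip_force: 0.0
```

Run:
```python
from h import *
from m import R,s,Rm
print(np.degrees(R.from_quat(s["eef_rot"]).as_rotvec()),s["ft_force"],s["width"])
for n in("top","side"):
    c=r.camera(n);cv2.imwrite(f"pics/{n}1.png",cv2.resize(c["img"][150:310,300:520,::-1],None,fx=3,fy=3))
```

```text
top [[500.6, -10.4], [513.6, -47.0], [526.4, -84.4], [538.8, -122.0], [552.0, -159.8]] c [ 0.52628247 -0.0847404 ] pitch 0.039508689987774265 dir -71.09684027946025
side [[499.2, -7.7], [511.8, -44.9], [524.7, -82.8], [537.2, -118.9], [549.8, -156.7]] c [ 0.52455676 -0.0822166 ] pitch 0.03930108614544396 dir -71.2045850852885
[[0.947, 0.321, 0.001], [0.321, -0.947, -0.001], [0.001, 0.001, -1.0]] [ 0.52574469 -0.08611454  0.14390526]
[1.77533547e+02 2.93002314e+01 6.36285641e-02] [-0.32183754 -0.22996877 -0.10181836] 0.00032371701968469886
```
View pics/side1.png

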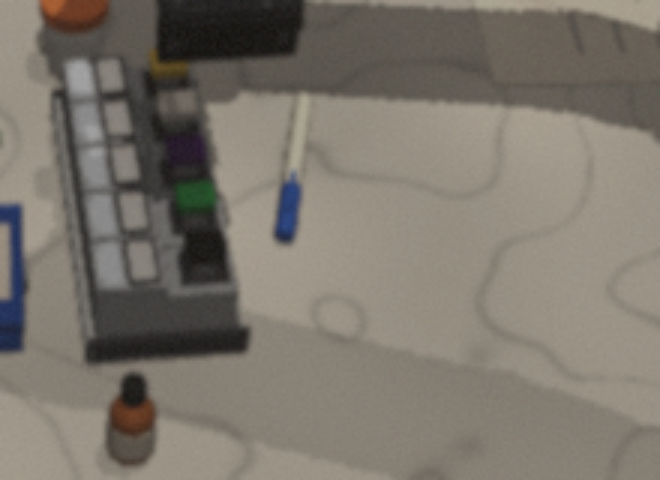

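The side crop shows the key row with purple at (185,150) and a dark gripper part at (230,25). The fingertips aren't clear, so I'll project their expected positions on the full view.

Run:
```python
from h import *
s=r.read_state();p=np.array(s["ee_pos"]);out=[]
for n in("top","side"):
    c=r.camera(n);P=np.linalg.inv(c["pose"]);im=c["img"][:,:,::-1].copy()
    im=cv2.convertScaleAbs(im,alpha=1.6,beta=20)
    K=np.array([[c["fx"],0,c["cx"]],[0,c["fy"],c["cy"]],[0,0,1.]])
    q,_=cv2.projectPoints(np.array([p-[0,0,.022],p,p+[0,0,.05]]),P[:3,:3],P[:3,3],K,np.array([c["k1"],0,0,0]))
    print(n,q[:,0].round(1).tolist(),s["time"])
    u,v=q[0,0].astype(int)
    k=im[v-75:v+75,u-66:u+67];k=cv2.resize(k,(399,450))
    cv2.circle(k,(199,225),2,(0,0,255),-1)
    out.append(k)
cv2.imwrite("pics/both2.png",np.hstack(out))
```

```text
top [[416.8, 238.6], [418.8, 235.7], [423.5, 228.4]] 1.7
side [[362.7, 177.9], [363.4, 168.9], [365.0, 147.4]] 1.7
```

View pics/both2.png

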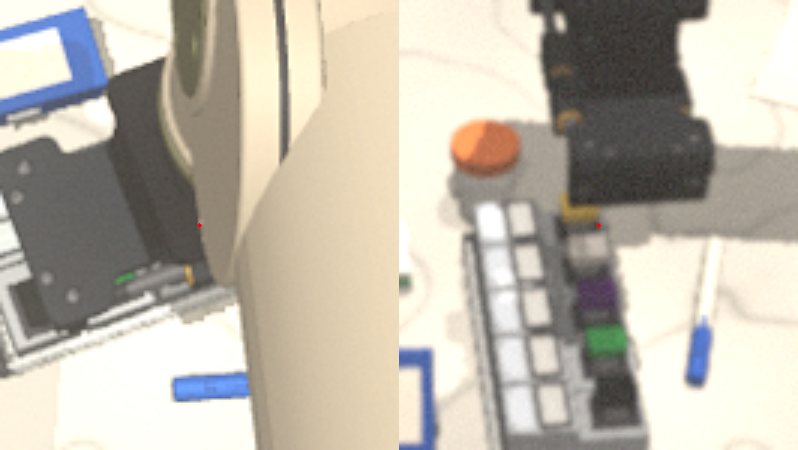

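Call:
{"api": "jog_arm", "payload": {"deltas": "1,-2.5,15,0,0\n1,-2.5,30,0,0\n1,-2.5,40,0,0\n1,-2.5,45,0,0\n1,-2.5,45,0,0\n1,-2.5,45,0,0"}}

```text
time: 2.4
ee_pos: [0.5262, -0.0814, 0.0982]
eef_rot: [0.986, 0.164, 0.0, 0.0]
ft_force: [0.0, -0.1, 0.2]
width: 0.0007
grip_force: 0.0
```

Call:
{"api": "jog_arm", "payload": {"deltas": "0,0,3,0,0\n0,0,6,0,0\n0,0,8,0,0\n0,0,8,0,0"}}

```text
time: 2.8
ee_pos: [0.5259, -0.0814, 0.0898]
eef_rot: [0.986, 0.164, -0.0, -0.0]
ft_force: [0.5, 1.0, 0.5]
width: 0.0003
grip_force: 0.0
```

Call:
{"api": "jog_arm", "payload": {"deltas": "0,0,1,0,0\n0,0,2,0,0\n0,0,2,0,0"}}

```text
time: 3.1
ee_pos: [0.526, -0.0814, 0.088]
eef_rot: [0.986, 0.164, -0.0, 0.0]
ft_force: [-1.0, -0.0, 0.6]
width: 0.0005
grip_force: 0.0
```

```bash
python3 -c "
from h import *
for i in range(5):
    s=r.read_state();print(s['time'],s['ft_force'],s['ee_pos'],s['torque']);r.camera('side')"
```

```text
3.1 [-0.96309442 -0.03303909  0.5606859 ] [ 0.52598151 -0.08144813  0.08796622] [-0.0225666   0.00177056  0.01291826]
3.15 [-0.88274926  0.25619442  0.61499632] [ 0.52600889 -0.08144712  0.088033  ] [-0.04097013  0.03774116 -0.03406392]
3.2 [-0.03670591 -1.11273873 -0.27596052] [ 0.5260377  -0.08144877  0.08806943] [ 0.02902346 -0.02026439  0.01975186]
3.25 [1.01722794 0.34971585 0.08208949] [ 0.5260423  -0.08143888  0.08808251] [ 0.01843818  0.03481269 -0.01569151]
3.3 [ 0.25185128 -0.30609748 -0.40213053] [ 0.52605626 -0.08148148  0.08811032] [ 0.01821818  0.00784511 -0.01815925]
```

No contact where one was expected: look before going lower.

Run:
```python
from h import *
out=[]
s=r.read_state();p=np.array(s["ee_pos"])
d=np.array([.323,-.946,0]);e=np.array([.946,.323,0])
for n,(u0,v0) in(("top",(340,170)),("side",(310,120))):
    c=r.camera(n);P=np.linalg.inv(c["pose"])
    K=np.array([[c["fx"],0,c["cx"]],[0,c["fy"],c["cy"]],[0,0,1.]])
    im=cv2.convertScaleAbs(c["img"][v0:v0+140,u0:u0+100,::-1],alpha=2,beta=30)
    im=cv2.resize(im,None,fx=4,fy=4,interpolation=cv2.INTER_CUBIC)
    pts=np.array([p-[0,0,.022]+a*.0095*e+b*.015*d for a,b in((1,1),(1,-1),(-1,-1),(-1,1))])
    q,_=cv2.projectPoints(pts,P[:3,:3],P[:3,3],K,np.array([c["k1"],0,0,0]))
    cv2.polylines(im,[((q[:,0]-[u0,v0]+.5)*4).astype(np.int32)],True,(0,0,255),1)
    out.append(im)
cv2.imwrite("pics/both3.png",np.hstack(out))
```

```text
(no output)
```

View pics/both3.png

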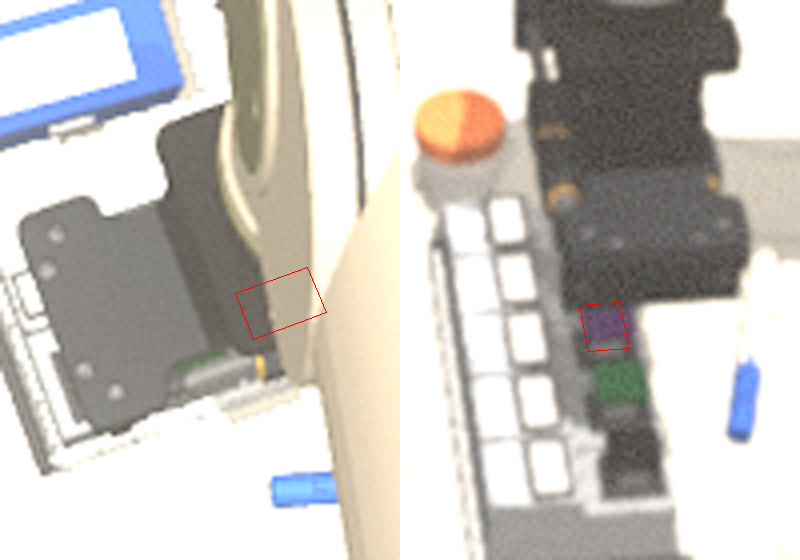

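In the side view the purple cap at (605,322) is still fully visible inside the predicted fingertip outline, so the fingers are not on it. The body's near lower edge runs (562,303) to (735,297). I'll compare that edge with its prediction.

Run:
```python
from h import *
s=r.read_state();p=np.array(s["ee_pos"]);print(s["time"],p,s["width"],s["joint_positions"])
d=np.array([.323,-.946,0]);e=np.array([.946,.323,0])
for n,(u0,v0,ox) in(("top",(340,170,0)),("side",(310,120,400))):
    c=r.camera(n);P=np.linalg.inv(c["pose"])
    K=np.array([[c["fx"],0,c["cx"]],[0,c["fy"],c["cy"]],[0,0,1.]])
    for h in (.048,.07):
      for k in (.095,):
        pts=np.array([p+[0,0,h]+a*.0375*e+b*k*d for a,b in((1,-1),(-1,-1),(1,1),(-1,1))])
        q,_=cv2.projectPoints(pts,P[:3,:3],P[:3,3],K,np.array([c["k1"],0,0,0]))
        print(n,h,((q[:,0]-[u0,v0]+.5)*4+[ox,0]).astype(int).tolist())
```

```text
3.45 [ 0.52605068 -0.08144697  0.08809518] 0.0005088854753887222 [ 0.47982882  0.27595726 -0.46846755  1.83345046  0.14119867  1.0647775
 -1.28303978]
top 0.048 [[13, 262], [87, 460], [509, 82], [591, 275]]
top 0.07 [[12, 250], [89, 453], [522, 65], [606, 263]]
side 0.048 [[556, 379], [733, 366], [503, 82], [661, 72]]
side 0.07 [[558, 342], [738, 329], [504, 45], [665, 35]]
```

Create snap.py:
```python
from h import *
import pickle,sys
c=r.camera("side");pickle.dump(c["img"],open(sys.argv[1],"wb"))
```

```bash
python3 snap.py a.pkl
```

```text
(no output)
```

Call:
{"api": "jog_arm", "payload": {"deltas": "0,0,-15,0,0\n0,0,-30,0,0\n0,0,-30,0,0\n0,0,-30,0,0"}}

```text
time: 4.0
ee_pos: [0.5265, -0.0816, 0.119]
eef_rot: [0.986, 0.164, 0.001, 0.0]
ft_force: [-0.5, -0.5, 0.3]
width: 0.0004
grip_force: 0.0
```

```bash
python3 snap.py b.pkl
```

Run:
```python
from h import *
import pickle
I=[pickle.load(open("side.pkl","rb"))["img"],pickle.load(open("a.pkl","rb")),pickle.load(open("b.pkl","rb"))]
o=[cv2.resize(cv2.convertScaleAbs(i[150:240,335:379,::-1],alpha=a,beta=10),None,fx=6,fy=6,interpolation=cv2.INTER_CUBIC) for i,a in zip(I,(1.2,2,2))]
cv2.imwrite("pics/cmp.png",np.hstack(o))
```

```text
(no output)
```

View pics/cmp.png

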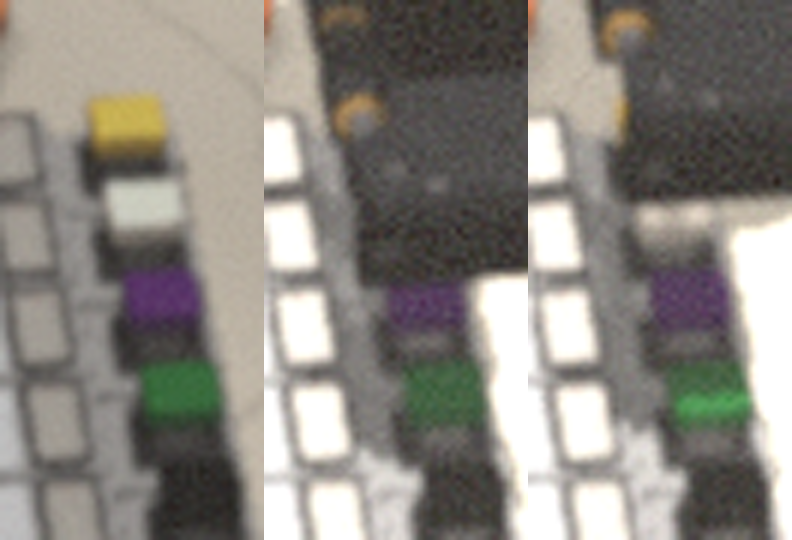

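The panels show purple unmoved with its bottom edge unobstructed, and the fingertips still hidden behind the body edge. So the real tool is higher than my model. The four screws on the gripper face appear in both cameras: top (57,235), (47,272), (83,370), (115,392) and side (585,230), (617,243), (690,232), (722,222). I'll triangulate them.

Create tri.py:
```python
from h import *
import pickle
T=pickle.load(open("top.pkl","rb"));S=pickle.load(open("side.pkl","rb"))
def tri(a,b):
    L=[]
    for c,(u,v) in((T,a),(S,b)):
        o=np.array(c["pose"])[:3,3];d=px2w(c,u,v,0)-o;L.append((o,d/np.linalg.norm(d)))
    A=sum(np.eye(3)-np.outer(d,d) for o,d in L);x=np.linalg.solve(A,sum((np.eye(3)-np.outer(d,d))@o for o,d in L))
    return x,[np.linalg.norm(np.cross(x-o,d)) for o,d in L][0]*2
```

Run:
```python
from tri import *
for (a,b),(p,q) in zip([(57,235),(47,272),(83,370),(115,392)],[(585,230),(617,243),(690,232),(722,222)]):
    x,g=tri((340+a/4-.4,170+b/4-.4),(310+(p-400)/4-.4,120+q/4-.4));dx=x-[.526,-.0814,.0881]
    print(x.round(4),"gap",round(g,4),"along row",(dx@[.323,-.946,0]).round(4),"fwd",(dx@[.946,.323,0]).round(4),"above tcp",dx[2].round(4))
# predicted with key check
print(tri((411.9,244.4),(361.6,198.6)))
```

```text
[0.5249 0.0059 0.2095] gap 0.0001 along row -0.083 fwd 0.0272 above tcp 0.1214
[0.5121 0.0095 0.2089] gap 0.0019 along row -0.0905 fwd 0.0162 above tcp 0.1208
[ 0.4822 -0.0012  0.2104] gap 0.003 along row -0.09 fwd -0.0155 above tcp 0.1223
[ 0.4729 -0.0111  0.2097] gap 0.0013 along row -0.0836 fwd -0.0275 above tcp 0.1216
(array([ 0.52574692, -0.08436273,  0.07061599]), np.float64(0.0016896612563680655))
```

The gripper is centred correctly in xy, but the body's near underside sits about 45 mm higher above the TCP than I assumed. The real fingertip height is therefore uncertain, so I'll do a guarded descent.

Call:
{"api": "jog_arm", "payload": {"deltas": "-1.5,1.5,15,0,0\n-1.5,1.5,28,0,0\n-1.5,1.5,33,0,0\n-1.5,1.5,33,0,0", "only": "ee_pos|force"}}

```text
ee_pos: [0.5243, -0.0831, 0.0839]
ft_force: [0.8, -0.6, 0.6]
grip_force: 0.0
```

Call:
{"api": "jog_arm", "payload": {"deltas": "0,0,1.5,0,0\n0,0,3,0,0\n0,0,3,0,0", "only": "ee_pos|ft"}}

```text
ee_pos: [0.5252, -0.0833, 0.0822]
ft_force: [0.7, 0.5, 0.6]
```

```bash
python3 snap.py c.pkl
```

Call:
{"api": "jog_arm", "payload": {"deltas": "0,0,1.5,0,0\n0,0,3,0,0\n0,0,3,0,0", "only": "ee_pos|ft"}}

```text
ee_pos: [0.5249, -0.0834, 0.0788]
ft_force: [1.0, 1.0, -0.2]
```

Call:
{"api": "jog_arm", "payload": {"deltas": "0,0,1.5,0,0\n0,0,3,0,0\n0,0,3,0,0", "only": "ee_pos|ft"}}

```text
ee_pos: [0.5249, -0.0834, 0.0758]
ft_force: [-0.6, 0.3, -0.2]
```

To row units: 0.003 m is 3, 0.0015 m is 1.5.

Call:
{"api": "jog_arm", "payload": {"deltas": "0,0,1.5,0,0\n0,0,3,0,0\n0,0,3,0,0", "only": "ee_pos|ft"}}

```text
ee_pos: [0.5249, -0.0833, 0.0728]
ft_force: [-0.0, -0.5, 0.3]
```

To row units: 0.003 m is 3, 0.0015 m is 1.5.

Call:
{"api": "jog_arm", "payload": {"deltas": "0,0,1.5,0,0\n0,0,3,0,0\n0,0,3,0,0", "only": "ee_pos|ft"}}

```text
ee_pos: [0.5249, -0.0833, 0.0698]
ft_force: [-0.7, -0.7, 0.3]
```

```bash
python3 snap.py d.pkl
```

Run:
```python
from h import *
import pickle
I=[pickle.load(open(f,"rb")) for f in("b.pkl","c.pkl","d.pkl")]
o=[cv2.resize(cv2.convertScaleAbs(i[150:240,335:379,::-1],alpha=2,beta=20),None,fx=6,fy=6,interpolation=cv2.INTER_CUBIC) for i in I]
cv2.imwrite("pics/cmp2.png",np.hstack(o))
```

```text
(no output)
```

View pics/cmp2.png

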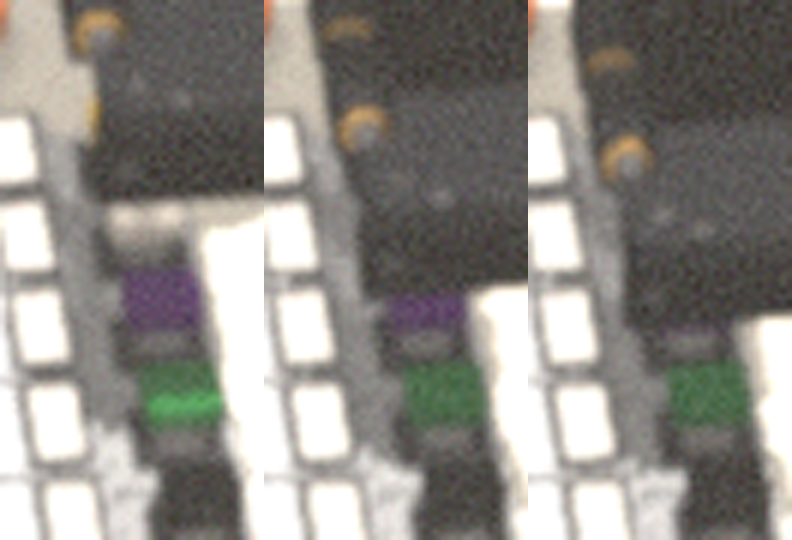

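Purple's front edge (y≈330) hasn't moved, so it is still unpressed and the tip is still above it. Continuing the guarded descent.

To row units: 0.003 m is 3, 0.0015 m is 1.5.

Call:
{"api": "jog_arm", "payload": {"deltas": "0,0,1.5,0,0\n0,0,3,0,0\n0,0,3,0,0", "only": "ee_pos|ft"}}

```text
ee_pos: [0.5249, -0.0833, 0.0668]
ft_force: [-0.9, -0.3, -0.4]
```

To row units: 0.003 m is 3, 0.0015 m is 1.5.

Call:
{"api": "jog_arm", "payload": {"deltas": "0,0,1.5,0,0\n0,0,3,0,0\n0,0,3,0,0", "only": "ee_pos|ft"}}

```text
ee_pos: [0.5249, -0.0833, 0.0638]
ft_force: [0.6, 0.4, -0.9]
```

Call:
{"api": "jog_arm", "payload": {"deltas": "0,0,1.5,0,0\n0,0,3,0,0\n0,0,3,0,0", "only": "ee_pos|ft"}}

```text
ee_pos: [0.5252, -0.0833, 0.061]
ft_force: [-0.1, -0.2, 2.9]
```

Contact at TCP z ≈ 0.0625, with 2.9 N matching a single key spring. I'll check by image change that green stayed put, then press on in small steps.

To row units: 0.003 m is 3, 0.001 m is 1.

Call:
{"api": "jog_arm", "payload": {"deltas": "0,0,1,0,0\n0,0,3,0,0\n0,0,3,0,0", "only": "ee_pos|ft"}}

```text
ee_pos: [0.5252, -0.0834, 0.0579]
ft_force: [-0.4, -0.1, 2.8]
```

```bash
python3 snap.py e.pkl
```

Run:
```python
from h import *
import pickle
a,b=[pickle.load(open(f,"rb")).astype(int) for f in("d.pkl","e.pkl")]
for n,(u0,u1,v0,v1) in dict(purplefront=(355,370,205,210),green=(355,372,210,220),greenfront=(357,373,219,224),black=(360,378,222,245)).items():
    print(n,abs(a-b)[v0:v1,u0:u1].mean().round(2),a[v0:v1,u0:u1].mean((0,1)).round(),b[v0:v1,u0:u1].mean((0,1)).round())
```

```text
purplefront 12.03 [39. 37. 36.] [27. 26. 24.]
green 3.22 [34. 44. 32.] [33. 43. 32.]
greenfront 3.07 [37. 40. 34.] [36. 38. 33.]
black 3.52 [49. 47. 44.] [48. 46. 44.]
```

To row units: 0.002 m is 2, 0.001 m is 1.

Call:
{"api": "jog_arm", "payload": {"deltas": "0,0,1,0,0\n0,0,2,0,0\n0,0,2,0,0", "only": "ee_pos|ft"}}

```text
ee_pos: [0.5252, -0.0834, 0.056]
ft_force: [-0.1, -0.9, 2.7]
```

To row units: 0.0015 m is 1.5, 0.001 m is 1.

Call:
{"api": "jog_arm", "payload": {"deltas": "0,0,1,0,0\n0,0,1.5,0,0\n0,0,1.5,0,0", "only": "ee_pos|ft"}}

```text
ee_pos: [0.5252, -0.0834, 0.0549]
ft_force: [-2.4, 1.2, 7.8]
```

Stop reached (7.8 N). Release and move two pitches to yellow.

Call:
{"api": "jog_arm", "payload": {"deltas": "0,0,-4,0,0\n0,0,-10,0,0\n0,0,-18,0,0\n0,0,-24,0,0\n0,20,-24,0,0\n0,45,-24,0,0\n0,67,-24,0,0\n0,80,-24,0,0\n0,80,-24,0,0\n0,80,-24,0,0\n0,80,-24,0,0", "only": "ee_pos|ft|rot"}}

```text
ee_pos: [0.5509, -0.1575, 0.0786]
eef_rot: [0.986, 0.165, -0.0, -0.0]
ft_force: [1.3, 0.8, -0.0]
```

```bash
python3 -c "
from m import *;print(s['ee_pos'])"|tail -1
```

```text
[ 0.55086511 -0.15750691  0.07862513]
```

To row units: 0.018 m is 18, 0.012 m is 12.

Call:
{"api": "jog_arm", "payload": {"deltas": "0,1.5,6,0,0\n0,1.5,12,0,0\n0,1.5,15,0,0\n0,1.5,18,0,0\n0,1.5,20.5,0,0\n0,1.5,22.5,0,0\n0,1.5,23.5,0,0\n0,1.5,23.5,0,0\n0,1.5,23.5,0,0", "only": "ee_pos|ft|time"}}

```text
time: 9.9
ee_pos: [0.5514, -0.1603, 0.0553]
ft_force: [-3.6, 1.7, 6.4]
```

Call:
{"api": "jog_arm", "payload": {"deltas": "0,0,-4,0,0\n0,0,-10,0,0\n0,0,-18,0,0\n0,0,-24,0,0\n0,-20,-24,0,0\n0,-45,-24,0,0\n0,-67,-24,0,0\n0,-80,-24,0,0\n0,-80,-24,0,0\n0,-80,-24,0,0\n0,-80,-24,0,0", "only": "ee_pos|ft|rot"}}

```text
ee_pos: [0.5258, -0.086, 0.079]
eef_rot: [0.987, 0.163, 0.0, 0.0]
ft_force: [-0.7, -0.5, -0.6]
```

To row units: 0.024 m is 24, 0.0225 m is 22.5.

Call:
{"api": "jog_arm", "payload": {"deltas": "0,0,6,0,0\n0,0,12,0,0\n0,0,15,0,0\n0,0,18,0,0\n0,0,20.5,0,0\n0,0,22.5,0,0\n0,0,24,0,0\n0,0,24,0,0\n0,0,24,0,0", "only": "ee_pos|ft|time"}}

```text
time: 11.9
ee_pos: [0.5254, -0.085, 0.0553]
ft_force: [-4.9, -1.1, 5.9]
```

To row units: -0.081 m is -81, -0.067 m is -67.

Call:
{"api": "jog_arm", "payload": {"deltas": "0,0,-4,0,0\n0,0,-10,0,0\n0,0,-18,0,0\n0,0,-24,0,0\n0,-20,-24,0,0\n0,-45,-24,0,0\n0,-67,-24,0,0\n0,-81,-24,0,0\n0,-81,-24,0,0\n0,-81,-24,0,0\n0,-81,-24,0,0", "only": "ee_pos|ft|rot"}}

```text
ee_pos: [0.4997, -0.0094, 0.0791]
eef_rot: [0.987, 0.163, 0.0, 0.0]
ft_force: [-0.2, -0.0, 0.0]
```

To row units: 0.024 m is 24, 0.0225 m is 22.5.

Call:
{"api": "jog_arm", "payload": {"deltas": "0,0,6,0,0\n0,0,12,0,0\n0,0,15,0,0\n0,0,18,0,0\n0,0,20.5,0,0\n0,0,22.5,0,0\n0,0,24,0,0\n0,0,24,0,0\n0,0,24,0,0", "only": "ee_pos|ft|time"}}

```text
time: 13.9
ee_pos: [0.4992, -0.0083, 0.0552]
ft_force: [-3.4, -1.5, 6.6]
```

Black is pressed to its stop. Release, retreat up and clear of the row, then check.

To row units: -0.18 m is -180, -0.15 m is -150.

Call:
{"api": "jog_arm", "payload": {"deltas": "0,0,-4,0,0\n0,0,-10,0,0\n0,0,-20,0,0\n0,0,-50,0,0\n0,0,-90,0,0\n0,0,-130,0,0\n-40,0,-150,0,0\n-80,-20,-150,0,0\n-100,-60,-150,0,0\n-100,-100,-150,0,0\n-100,-140,-150,0,0\n-100,-180,-150,0,0", "only": "ee_pos|ft"}}

```text
ee_pos: [0.3457, 0.1314, 0.2058]
ft_force: [2.1, 0.4, -0.2]
```

Call:
{"api": "jog_arm", "payload": {"deltas": "0,-40,0,0,0\n0,-80,0,0,0\n0,-120,0,0,0\n0,-160,0,0,0\n0,-160,0,0,0\n0,-160,0,0,0\n0,-160,0,0,0", "only": "ee_pos|ft|time"}}

```text
time: 15.8
ee_pos: [0.295, 0.2804, 0.2052]
ft_force: [-0.1, -0.3, 0.2]
```

Run:
```python
from h import *
import pickle
t=r.camera("top")["img"];t0=pickle.load(open("top.pkl","rb"))["img"]
g=lambda i:cv2.resize(i[170:300,325:485,::-1],(400,325),interpolation=cv2.INTER_CUBIC)
cv2.imwrite("pics/end.png",np.vstack([np.hstack([g(t0),g(t)])]))
```

```text
(no output)
```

View pics/end.png

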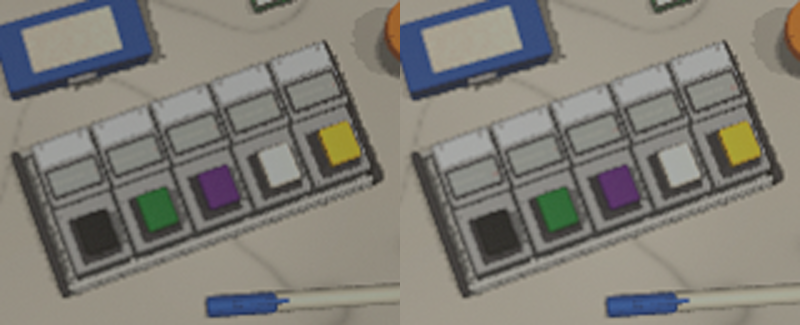

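Before and after match: all keys are up and nothing has shifted. I'll compare the register windows numerically before handing in.

Run:
```python
from h import *
import pickle
f=lambda L:np.mean(L,0)
S0=pickle.load(open("top.pkl","rb"))["img"].astype(float);S1=f([r.camera("top")["img"].astype(float) for _ in range(8)])
D=cv2.GaussianBlur(S1-S0,(0,0),.8)
for n,(x,y) in dict(black=(150,305),green=(268,262),purple=(388,220),white=(509,175),yellow=(628,133)).items():
    u,v=int(325+x/5),int(180+y/5);p=D[v-4:v+5,u-10:u+11]
    print(n,"max|d|",abs(p).max().round(1),"red-green",(p[...,0]-p[...,1]).max().round(1),"std",p.std().round(2))
print(r.read_state()["time"])
```

```text
black max|d| 8.5 red-green 8.7 std 1.2
green max|d| 8.1 red-green 0.5 std 0.59
purple max|d| 8.0 red-green 5.3 std 0.92
white max|d| 8.0 red-green 0.6 std 0.61
yellow max|d| 9.5 red-green 9.8 std 1.17
16.25
```

Red wheel marks have moved in the black, purple and yellow windows only. Purple's change differs from the other two, as expected for two counts.

```bash
python3 -c "
from bench import r
print(r.close_job())"
```

```text
the job is handed in; nothing more can be done
None
```

I pressed purple, yellow, purple and black in that order, each to its stop and released (6–8 N with the key down). The register windows changed only on those three units, nothing in the final view of the keys had shifted, and I handed the job in at about 16 s.

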